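# Clamp the tube in the ratchet vice

## Robot

A 6-joint arm with a two-finger parallel gripper is mounted at the origin on the work surface. World frame = base frame: x ahead of the robot, y to its left, z up, the work surface at z = 0. Lengths are in mm, angles in rad, forces in N, time in s.
With the tool pointing down it reaches from about 275 to 1000 mm from the base axis. Payload 8.4 kg.
Tool frame: the origin (TCP) lies at the very end of the fingers, on their centre line; the grasp point (between the pads) lies 19 mm behind it (r.tcp_to_grasp is the distance from the TCP to the grasp point, in mm); z points along the fingers, y is the line along which they close (so a half turn about z gives the same grasp; the last joint's range is limited). The gripper opens to 85 mm and grips with 20 to 120 N. Pads are 22 mm wide; open, the fingers measure 114 mm over their backs; the gripper's body (76 mm by 85 mm) begins 54 mm behind the grasp point. The pads swing forward as they close: fully open they stand 13 mm farther back than shut.
Start: joints at [1.234, 0.353, 1.633, -0, 1.155, -0.002], TCP at [205.361, 590.3, 231.281] pointing down, gripper open.
Joint ranges: [-2.63, 2.63], [-0.92, 2.1], [0.06, 2.66], [-1.3, 4.44], [0, 2.69], [-3.02, 3.02]. Speed limits (rad/s): [2.22, 2.22, 2.79, 3.14, 3.14, 3.14].

## Interface

Orientations are given as [roll, pitch, yaw] about the fixed x, y, z axes, in that order (R = Rz(yaw) Ry(pitch) Rx(roll)).
In Python, from rig import r gives the robot as it stands. The module is installed in compiled form; this text tells all that it offers.
- The arm moves only by the tool play_rows, never from a script. Its argument "rows" is a list of rows, each an object with "dp": the shift along the tool's x, y, z in units of 40 mm (1.0 is 40 mm), a list of three; "turn": the turn, a rotation vector about the tool's x, y, z in units of 6 degrees (1.0 is 6 degrees), a list of three; "fingers": the closure, from 0 (fully open) to 1 (shut). In form: [{"dp": [tx, ty, tz], "turn": [wx, wy, wz], "fingers": fingers}, ...]. A call has 1 to 5 rows; each row shifts and turns the commanded pose from where the row before left it, along the tool's axes as they then stand; what a row does not reach is not made up. A row lasts 1/12 s, in which the tool goes at most 41.7 mm and 7.16 degrees, less where a joint would pass 70% of its speed; a pose out of reach is approached as far as the arm can. A call is refused whole if a number of a shift passes 1 or a number of a turn 1, either way. A call with a gripper value outside its range is refused whole. The fingers move at their own pace and stop on an object; "force" is the grip in N (left out, the last holds). Time passes only in rows, so rows that do not move let the fingers close. It gives the time, the measured TCP pose, the force, the opening and the grip force at its end, in the units of the state.
- r.sense(): the state, without advancing time (a new reading comes with each control period).
- r.grab_frame(name): name is "scene" or "side" or "wrist"; returns a dict with "pixels" (400x640x3 uint8, red, green, blue), "fx", "fy", "cx", "cy" (pixels), "dist" ([k1, k2, p1, p2, k3] as OpenCV has them; the pictures are not rectified), "pose" (4x4, takes a point from camera to world coordinates). Camera axes: x right, y down, z forward; pixel columns grow to the right and rows downward; lengths in mm; the calibration is good to about 2 mm. A picture is of the moment at which its call begins. There is no depth.
- r.sign_off(): hands the job in; it is judged then, once.
The state is a dict: "clock": time; "qpos": joint angles; "qvel": joint speeds; "joint_efforts": joint torques, N m; "eef_pos": TCP position; "tcp_rot": TCP orientation; "contact_force": force on the tool from outside, world axes, zero at the start; "wrist_torque": the same for the moment, N m; "opening": opening from 0.0 (shut) to 1.0 (fully open); "grasp_force": force on a finger pad.
Only numpy, scipy, OpenCV 4.12 (cv2) and the standard library are available. Lean on these libraries where they do the work, as an engineer would, in place of code of your own. Each camera call takes 0.05 s, during which the arm holds its last target. There are 200 camera calls.

## Task

Clamp the square tube in the bench vice with the vice's own ratchet handle: flip the pawl lever on the handle over, so that the ratchet drives counter-clockwise seen from above instead of clockwise, then swing the handle back and forth by its knob until the jaw has closed tight on the tube, and let go. Leave the tube lying between the jaws.

Things in the scene. Friction and masses are not known exactly. Their poses are not given: they have to be found in the camera images.
- handle: The vice's ratchet handle, a flat dark steel bar 30 mm wide, top 67 mm above the bench, swinging level about the vice's vertical spindle. Origin: on the spindle axis at bench level; x runs along the bar to the knob, z up. Swings 0.62 rad either way from its middle (the -x axis of bar_seat) and stays where left. About 4 N at the knob drives the jaw, 2 to 3 N swings it back.
- grip (a point): Point on the axis of the handle's upright black knob, 110 mm above the bench: a round post 20 mm in diameter standing on the bar's far end, 175 mm from the spindle, from 67 to 131 mm above the bench.
- pawl (a joint): Angle of the steel Y-shaped reversing pawl on the handle, pivot 63.5 mm from the spindle, two noses facing the toothed wheel; rad, counter-clockwise from above positive. Sprung from 0 to either side, to 0.33 (about 0.1 while a nose rests on a tooth). Negative (start): drives the wheel clockwise only. Positive: counter-clockwise only, clicks freely back. A stroke loses up to one tooth, 0.39 rad.
- tab (a point): Top centre of the pawl's finger pin: an upright steel pin 12 mm in diameter, 36 mm beyond the pawl's pivot towards the knob (98 mm from the spindle), free from 85 to 118 mm above the bench. It travels about 12 mm to each side of the bar's middle line, the counter-clockwise side for positive; about 1.5 N pushes it over.
- jaw (a joint): Travel of the vice's sliding jaw, m: 0 open (start), 0.028 closed tight on the tube, where it stops and the handle drives no further. The wheel, turning counter-clockwise, moves it 22 mm per rad; it stays where left. The jaws are 72 mm high, on the far side of the spindle from the handle.
- tube: Square steel tube, 160 x 30 x 30 mm, lying loose on the vice's bed between the jaws. Origin: centre of its underside; x along its length.
- bar_seat (a point): Fixed point of the vice, on the bed 25 mm above the bench, where the centre of the clamped tube's underside comes; 130 mm in x and 16 mm in y from the spindle. Its axes are the vice's: x along the jaws, away from the handle; y the closing direction; z up.
Not all that is in view belongs to the job. Leave any pink or red look-alike of the tube alone.

How it is judged (in metres and radians):
On the way, in this order (a step that is already met when the one before it is completed fails the run):
1. the pawl is flipped over to drive counter-clockwise while the jaw is still open (value of joint pawl above 0.04 rad and value of joint jaw below 0.008 m), for 0.1 s.
2. the jaw is more than 12 mm on its way while the robot pushes the handle (value of joint jaw above 0.012 m and contact force between any of the fingers, the arm and handle above 0.5 N), for 0.05 s.
At the end, for the whole second after the job is handed in: The sliding jaw is within 3 mm of tight (travel above 25 mm) and at rest, the pawl is still on its counter-clockwise side, and the tube lies flat between the jaws within 25 mm of its seat, at rest (value of joint jaw above 0.025 m and value of joint pawl above 0.03 rad and horizontal distance between tube and bar_seat below 0.025 m and angle between tube's own z axis and vertical below 0.15 rad and linear speed of tube below 0.02 m/s and velocity of joint jaw below 0.005 m/s); the robot touches nothing.
It also fails if it takes over 58 s, if anything falls off the work surface, if the arm or the gripper's body presses on something with over 40 N, if the wrist force passes 120 N, or if a joint passes its speed limit or range.

## Working session

There is one attempt and no reset: what is moved stays moved. The work goes in short steps, Python scripts to look and compute and a tool call to move; the robot and the scene stay as the last step left them, time stands still between calls to the robot, and variables do not carry over. Pictures are saved under pics/ and viewed, at most 10 in all, crops included, and the job is handed in when it is done.

Besides the shell and the picture viewer there is one more tool, called after "Emit:" as name([rows], argument=value, ...), one row to a line, values as JSON. play_rows: Moves the arm, as the interface text tells. Its arguments: {"type":"object","properties":{"rows":{"type":"array"},"force":{"type":"number"}},"required":["rows"]}

```bash
mkdir -p pics; cat > h.py <<'E'
import numpy as np,cv2
from rig import r
def snap(n,f):
    g=r.grab_frame(n); cv2.imwrite(f'pics/{f}.png',g['pixels'][:,:,::-1]); np.save(f'pics/{f}.npy',g,allow_pickle=True); return g
def load(f): return np.load(f'pics/{f}.npy',allow_pickle=True).item()
def K(g): return np.array([[g['fx'],0,g['cx']],[0,g['fy'],g['cy']],[0,0,1.]])
def ray(g,uv):
    p=cv2.undistortPoints(np.array([[uv]],float),K(g),np.array(g['dist'],float))[0,0]
    T=np.array(g['pose']); return T[:3,3],T[:3,:3]@np.array([p[0],p[1],1])
def onz(g,uv,z):
    o,d=ray(g,uv); return o+d*(z-o[2])/d[2]
def proj(g,P):
    T=np.linalg.inv(np.array(g['pose'])); 
    return cv2.projectPoints(np.atleast_2d(np.array(P,float)),cv2.Rodrigues(T[:3,:3])[0],T[:3,3],K(g),np.array(g['dist'],float))[0][:,0]
E
python3 - <<'E'
from h import *
a=snap('scene','s0');b=snap('side','d0')
for g in(a,b):print(np.round(g['pose'],2).tolist(),g['fx'])
print(r.sense())
E
```

```text
[[0.41, 0.51, -0.76, 1234.45], [0.91, -0.24, 0.33, -347.53], [-0.02, -0.83, -0.56, 529.36], [0.0, 0.0, 0.0, 1.0]] 444.1254525479324
[[-0.83, -0.38, 0.42, 253.59], [-0.56, 0.54, -0.62, 455.26], [0.01, -0.75, -0.66, 651.61], [0.0, 0.0, 0.0, 1.0]] 458.08689239047237
{'clock': 0.1, 'qpos': array([ 1.23362064e+00,  3.53594805e-01,  1.63404189e+00, -7.74550471e-06,
        1.15521923e+00, -2.42800840e-03]), 'qvel': array([ 0.00158293, -0.00193165, -0.00312942,  0.0002818 , -0.00141852,
        0.00079688]), 'joint_efforts': array([-1.39522754e-04, -6.06360555e+01, -3.42822647e+01,  7.71687201e-05,
        3.96423857e-03, -8.96637601e-06]), 'eef_pos': array([205.21021884, 589.90122327, 230.63446864]), 'tcp_rot': array([-3.14032937e+00,  4.01501975e-06,  2.80684810e+00]), 'contact_force': array([-0.58757012,  0.12047943,  0.08627405]), 'wrist_torque': array([ 0.0282822 , -0.00434043, -0.03615069]), 'grasp_force': 0.0, 'opening': 1.0017298908967809}
```

View pics/s0.png

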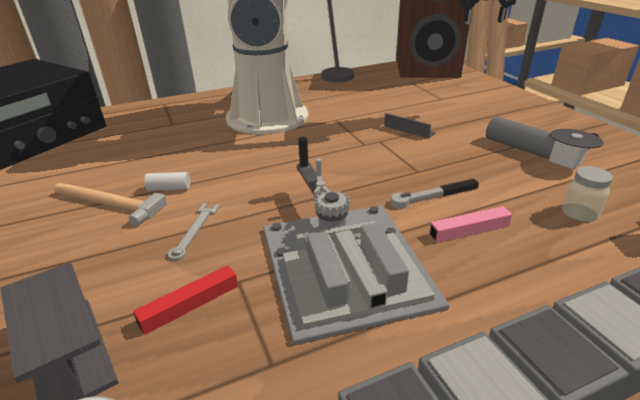

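View pics/d0.png

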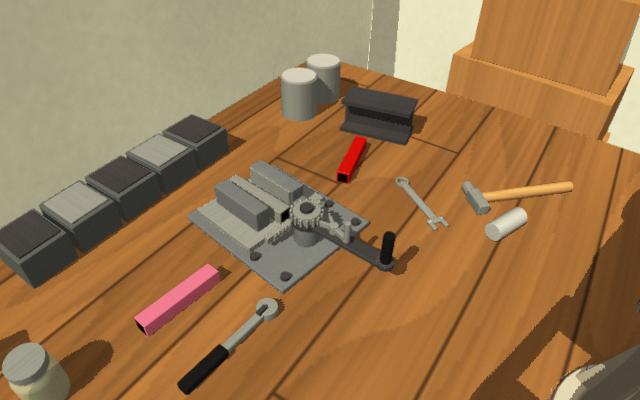

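The scene shows the vice mid-picture: black knob at (303,150), pawl pin at about (319,168), toothed wheel at (332,203), and the tube between the jaws at (360,265). In the side view the knob is at (388,245) and the wheel at (307,212). The other candidates are a loose ratchet wrench with a black grip (scene 440,193), which has no upright knob and isn't on the vice, and the red and pink bars, which are decoys. I'll confirm with one enlarged crop of both views.

```bash
python3 - <<'E'
from h import *
a=load('s0')['pixels'][125:225,270:370];b=load('d0')['pixels'][190:290,290:410]
A=cv2.resize(a,None,fx=4,fy=4,interpolation=2);B=cv2.resize(b,None,fx=3.3333,fy=3.3333,interpolation=2)[:400]
B=np.pad(B,((0,400-B.shape[0]),(0,0),(0,0)))
cv2.imwrite('pics/c1.png',np.hstack([A,B[:, :400]])[:,:,::-1])
E
```

```text
(no output)
```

View pics/c1.png

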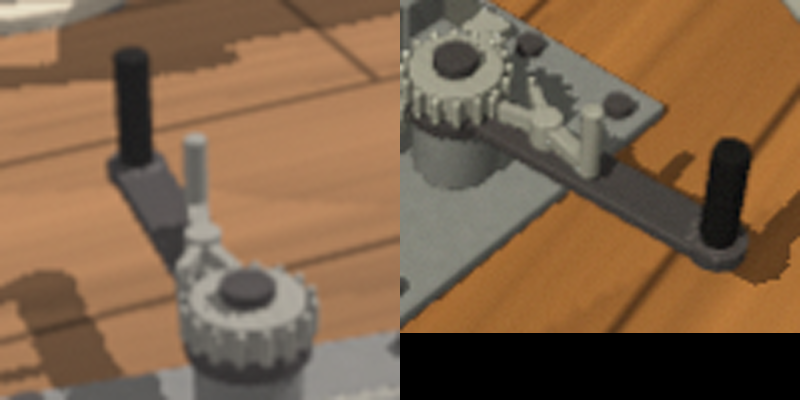

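The crop confirms it: upright black knob, Y-shaped pawl with its pin, and the toothed wheel on one bar. Knob top is at scene (302.8,138.2) / side (389.6,234.1), pin top at (318.7,159.8) / (347.9,222.7), spindle cap at (332,196.8) / (307.7,208).

```bash
python3 - <<'E'
from h import *
a,b=load('s0'),load('d0')
def tri(u,v):
    A=[];B=[]
    for g,p in((a,u),(b,v)):
        o,d=ray(g,p);d/=np.linalg.norm(d);M=np.eye(3)-np.outer(d,d);A.append(M);B.append(M@o)
    A=np.vstack(A);B=np.hstack(B);x=np.linalg.lstsq(A,B,rcond=None)[0];return x,np.linalg.norm(A@x-B)
for n,u,v,z in(('knob',(302.75,138.2),(389.6,234.1),131),('pin',(318.7,159.8),(347.9,222.7),118),('spin',(332,196.8),(307.7,208),None)):
    x,e=tri(u,v);print(n,x.round(1),round(e,1))
    if z:print(onz(a,u,z).round(1),onz(b,v,z).round(1))
# vice axes: plate jaw tube ends in scene
p=onz(a,(340,232),55);q=onz(a,(377,298),45);print(p.round(),q.round())
print(r.sense()['eef_pos'])
E
```

```text
knob [444.5 -54.7 129.8] 1.9
[449.  -55.2 131. ] [443.6 -55.2 131. ]
pin [521.4 -52.5 115.8] 2.0
[526.9 -53.4 118. ] [519.8 -52.  118. ]
spin [616.6 -68.5  89.7] 2.6
[678. -80.  55.] [834. -94.  45.]
[205.21021884 589.90122327 230.63446864]
```

Emit:
play_rows([
  {"dp": [-0.7,-0.7,0],"turn": [0,0,0],"fingers": 0.53},
  {"dp": [-0.7,-0.7,0],"turn": [0,0,0],"fingers": 0.53},
  {"dp": [-0.7,-0.7,0],"turn": [0,0,0],"fingers": 0.53},
  {"dp": [-0.7,-0.7,0],"turn": [0,0,0],"fingers": 0.53},
  {"dp": [-0.7,-0.7,0],"turn": [0,0,0],"fingers": 0.53},
])

```text
clock: 0.52
eef_pos: [291.7, 410.2, 230.9]
tcp_rot: [-3.141, -0.0, 2.807]
contact_force: [1.2, 0.1, 0.7]
opening: 0.469
grasp_force: 0.0
```

Emit:
play_rows([
  {"dp": [-0.7,-0.7,0],"turn": [0,0,0],"fingers": 0.53},
  {"dp": [-0.7,-0.7,0],"turn": [0,0,0],"fingers": 0.53},
  {"dp": [-0.7,-0.7,0],"turn": [0,0,0],"fingers": 0.53},
  {"dp": [-0.7,-0.7,0],"turn": [0,0,0],"fingers": 0.53},
  {"dp": [-0.7,-0.7,0],"turn": [0,0,0],"fingers": 0.53},
])

```text
clock: 0.93
eef_pos: [378.0, 232.0, 231.2]
tcp_rot: [-3.142, 0.0, 2.807]
contact_force: [0.6, 0.0, 0.0]
opening: 0.473
grasp_force: 0.0
```

Emit:
play_rows([
  {"dp": [-0.7,-0.7,0],"turn": [0,0,0],"fingers": 0.53},
  {"dp": [-0.7,-0.7,0],"turn": [0,0,0],"fingers": 0.53},
  {"dp": [-0.7,-0.7,0],"turn": [0,0,0],"fingers": 0.53},
  {"dp": [-0.7,-0.7,0],"turn": [0,0,0],"fingers": 0.53},
  {"dp": [-0.7,-0.7,0],"turn": [0,0,0],"fingers": 0.53},
])

```text
clock: 1.35
eef_pos: [464.3, 53.6, 231.2]
tcp_rot: [3.142, -0.0, 2.807]
contact_force: [0.4, 0.5, 0.8]
opening: 0.472
grasp_force: 0.0
```

Emit:
play_rows([
  {"dp": [0,0,0],"turn": [0,0,-0.8],"fingers": 0.53},
  {"dp": [0,0,0],"turn": [0,0,-0.8],"fingers": 0.53},
  {"dp": [0,0,0],"turn": [0,0,-0.84],"fingers": 0.53},
  {"dp": [0,0,0],"turn": [0,0,0],"fingers": 0.53},
])

```text
clock: 1.68
eef_pos: [463.9, 55.2, 231.0]
tcp_rot: [-3.141, -0.001, 3.065]
contact_force: [-0.4, -0.2, -0.1]
opening: 0.47
grasp_force: 0.0
```

Emit:
play_rows([
  {"dp": [-0.54,-0.86,0],"turn": [0,0,0],"fingers": 0.53},
  {"dp": [-0.54,-0.86,0],"turn": [0,0,0],"fingers": 0.53},
  {"dp": [-0.55,-0.86,0],"turn": [0,0,0],"fingers": 0.53},
  {"dp": [0,0,0.8],"turn": [0,0,0],"fingers": 0.53},
  {"dp": [0,0,0.4],"turn": [0,0,0],"fingers": 0.53},
])

```text
clock: 2.1
eef_pos: [521.3, -54.1, 181.6]
tcp_rot: [-3.141, 0.0, 3.057]
contact_force: [-0.6, -0.5, -0.5]
opening: 0.467
grasp_force: 0.0
```

```bash
python3 - <<'E'
from h import *
w=snap('wrist','w1');print(np.round(w['pose'],3).tolist(),r.sense()['eef_pos'])
E
```

```text
[[0.085, 0.95, 0.301, 443.536], [0.996, -0.081, -0.025, -47.316], [0.001, 0.302, -0.953, 325.09], [0.0, 0.0, 0.0, 1.0]] [518.72111289 -53.09100906 178.75466125]
```

View pics/w1.png

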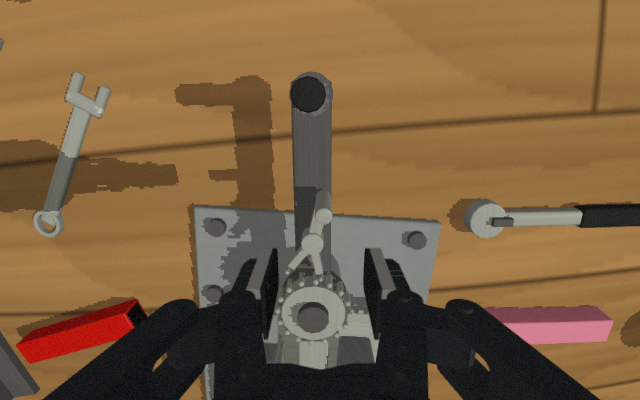

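The wrist view from above shows the knob top at (308,94), pin top at (324,216), pivot at (313,243) and spindle at (313,317). The pin is on the right (+y, clockwise) side of the bar, and there is room between the fingers.

```bash
python3 - <<'E'
from h import *
w=load('w1')
for uv,z in(((308,94),131),((324,216),118),((313,243),90),((313,317),90)):print(onz(w,uv,z).round(1))
s=r.sense();print(s['eef_pos'],s['tcp_rot'])
E
```

```text
[443.6 -54.1 131. ]
[520.7 -51.5 118. ]
[552.3 -62.2  90. ]
[619.5 -68.4  90. ]
[518.72111289 -53.09100906 178.75466125] [ 3.14147131 -0.00562586  3.05754015]
```

Emit:
play_rows([
  {"dp": [0,0,0.8],"turn": [0,0,0],"fingers": 0.53},
  {"dp": [0,0,0.8],"turn": [0,0,0],"fingers": 0.53},
  {"dp": [0,0,0.5],"turn": [0,0,0],"fingers": 0.53},
  {"dp": [0,0,0.0],"turn": [0,0,0],"fingers": 0.53},
])

```text
clock: 2.48
eef_pos: [518.0, -51.7, 96.0]
tcp_rot: [3.141, -0.007, 3.061]
contact_force: [-1.5, 0.2, 0.1]
opening: 0.471
grasp_force: 0.0
```

Emit:
play_rows([
  {"dp": [0,-0.15,0],"turn": [0,0,0],"fingers": 0.53},
  {"dp": [0,-0.15,0],"turn": [0,0,0],"fingers": 0.53},
  {"dp": [0,-0.15,0],"turn": [0,0,0],"fingers": 0.53},
  {"dp": [0,0,0],"turn": [0,0,0],"fingers": 0.53},
])

```text
clock: 2.82
eef_pos: [520.3, -71.5, 100.9]
tcp_rot: [-3.141, 0.002, 3.061]
contact_force: [-0.0, 1.2, -0.0]
opening: 0.467
grasp_force: 0.1
```

Emit:
play_rows([
  {"dp": [0,-0.1,0],"turn": [0,0,0],"fingers": 0.53},
  {"dp": [0,-0.1,0],"turn": [0,0,0],"fingers": 0.53},
  {"dp": [0,-0.1,0],"turn": [0,0,0],"fingers": 0.53},
  {"dp": [0,0,0],"turn": [0,0,0],"fingers": 0.53},
])

```text
clock: 3.15
eef_pos: [518.7, -82.9, 99.6]
tcp_rot: [3.141, 0.001, 3.062]
contact_force: [0.6, 0.7, 2.3]
opening: 0.47
grasp_force: 0.7
```

```bash
python3 - <<'E'
from h import *
a=snap('scene','s2');w=snap('wrist','w2')
A=cv2.resize(a['pixels'][115:235,270:390],None,fx=3.3333,fy=3.3333)
B=cv2.resize(w['pixels'][100:400,220:420],None,fx=1.3333,fy=1.3333)
n=min(len(A),len(B));cv2.imwrite('pics/c2.png',np.hstack([A[:n],B[:n]])[:,:,::-1])
print(r.sense()['contact_force'],r.sense()['eef_pos'])
E
```

```text
[0.91379565 1.16704551 0.4054453 ] [518.65877045 -82.61424598  99.39494067]
```

View pics/c2.png

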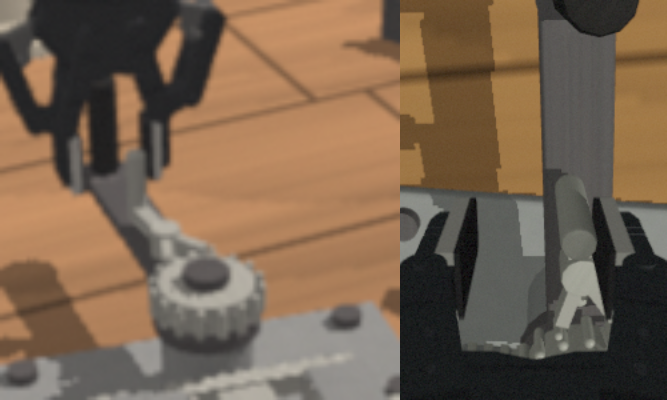

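The scene shows the pin against the +y finger. In the wrist crop it has crossed to about the bar's middle line or just past it. I'll push a little more, back off and measure.

Emit:
play_rows([
  {"dp": [0,-0.1,0],"turn": [0,0,0],"fingers": 0.53},
  {"dp": [0,-0.1,0],"turn": [0,0,0],"fingers": 0.53},
  {"dp": [0,0,0],"turn": [0,0,0],"fingers": 0.53},
])

```text
clock: 3.5
eef_pos: [518.3, -90.7, 99.4]
tcp_rot: [3.142, 0.001, 3.062]
contact_force: [1.4, 2.0, 0.4]
opening: 0.472
grasp_force: 1.0
```

Emit:
play_rows([
  {"dp": [0,0.3,0],"turn": [0,0,0],"fingers": 0.53},
  {"dp": [0,0,-1],"turn": [0,0,0],"fingers": 0.53},
  {"dp": [0,0,-1],"turn": [0,0,0],"fingers": 0.53},
  {"dp": [0,0,-0.2],"turn": [0,0,0],"fingers": 0.53},
  {"dp": [0,0,0],"turn": [0,0,0],"fingers": 0.53},
])

```text
clock: 3.92
eef_pos: [520.8, -78.2, 190.3]
tcp_rot: [-3.141, 0.006, 3.063]
contact_force: [-0.6, -0.1, 0.1]
opening: 0.469
grasp_force: 0.0
```

```bash
python3 - <<'E'
from h import *
w=snap('wrist','w3');print(r.sense()['eef_pos'],r.sense()['tcp_rot'])
E
```

```text
[519.49500065 -78.0841365  188.26402207] [-3.14099072e+00  2.62533554e-03  3.06270823e+00]
```

View pics/w3.png

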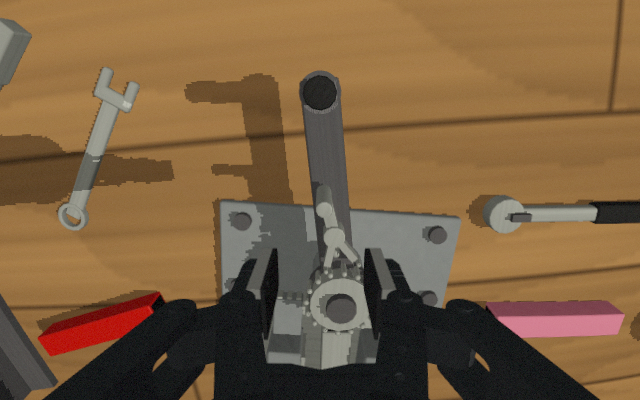

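The pin top (323,208) now sits left of the pivot (334,238), on the counter-clockwise side, so the pawl is flipped. The knob is at (320,92).

```bash
python3 - <<'E'
from h import *
w=load('w3')
k,p,s=[onz(w,uv,z)[:2] for uv,z in(((320,92),131),((323,208),118),((341,308),90))]
s=np.array([618,-68.5]);u=(k-s)/np.linalg.norm(k-s);n=np.array([-u[1],u[0]])
print(k,p,np.linalg.norm(k-s),np.arctan2(u[1],u[0]),'pin lat',n@(p-s))
# plate front corners (z~12?) for the vice axis: bolt heads in image
b1,b2=onz(w,(241,221),20),onz(w,(436,235),20);d=b2-b1;print(b1,b2,'vice -x angle',np.arctan2(d[1],d[0])+np.pi/2)
E
```

```text
[442.90381469 -72.062756  ] [518.02500222 -76.00249194] 175.132428011113 -3.1212480387903074 pin lat 5.467126823850122
[ 559.87635094 -160.73082014   20.        ] [590.7599349   34.63905077  20.        ] vice -x angle 2.984812448137209
```

Emit:
play_rows([
  {"dp": [0.96,0,0],"turn": [0,0,0],"fingers": 0.53},
  {"dp": [0.96,0,0],"turn": [0,0,0],"fingers": 0.53},
  {"dp": [0,0,0.5],"turn": [0,0,-0.95],"fingers": 0.53},
  {"dp": [0,0,0],"turn": [0,0,0],"fingers": 0.53},
])

```text
clock: 4.3
eef_pos: [438.0, -71.5, 164.0]
tcp_rot: [3.141, -0.006, -3.117]
contact_force: [-1.1, 0.6, -1.2]
opening: 0.471
grasp_force: 0.0
```

Emit:
play_rows([
  {"dp": [0,0,0.7],"turn": [0,0,0],"fingers": 0.53},
  {"dp": [0,0,0.7],"turn": [0,0,0],"fingers": 0.53},
  {"dp": [0,0,0.6],"turn": [0,0,0],"fingers": 0.53},
  {"dp": [0,0,0],"turn": [0,0,0],"fingers": 0.66},
  {"dp": [0,0,0],"turn": [0,0,0],"fingers": 0.66},
])

```text
clock: 4.72
eef_pos: [441.5, -72.0, 86.1]
tcp_rot: [3.141, -0.004, -3.123]
contact_force: [-0.3, -0.5, -0.2]
opening: 0.336
grasp_force: 0.0
```

Emit:
play_rows([
  {"dp": [-0.02,0.46,0],"turn": [0,0,1],"fingers": 0.66},
  {"dp": [-0.02,0.46,0],"turn": [0,0,1],"fingers": 0.66},
  {"dp": [-0.02,0.46,0],"turn": [0,0,1],"fingers": 0.66},
  {"dp": [-0.02,0.46,0],"turn": [0,0,1],"fingers": 0.66},
  {"dp": [-0.02,0.46,0],"turn": [0,0,1],"fingers": 0.66},
])

```text
clock: 5.13
eef_pos: [464.2, 17.1, 88.8]
tcp_rot: [3.141, 0.001, 2.632]
contact_force: [0.5, -2.9, -0.8]
opening: 0.339
grasp_force: 1.1
```

Emit:
play_rows([
  {"dp": [-0.01,0.23,0],"turn": [0,0,0.5],"fingers": 0.66},
  {"dp": [-0.01,0.23,0],"turn": [0,0,0.5],"fingers": 0.66},
  {"dp": [0,0,0],"turn": [0,0,0],"fingers": 0.66},
])

```text
clock: 5.38
eef_pos: [475.5, 33.0, 88.9]
tcp_rot: [3.14, 0.002, 2.531]
contact_force: [-0.2, -0.1, 0.3]
opening: 0.337
grasp_force: 0.0
```

Emit:
play_rows([
  {"dp": [-0.01,0.23,0],"turn": [0,0,0.5],"fingers": 0.66},
  {"dp": [-0.01,0.23,0],"turn": [0,0,0.5],"fingers": 0.66},
])

```text
clock: 5.55
eef_pos: [484.9, 45.9, 88.4]
tcp_rot: [-3.141, 0.0, 2.428]
contact_force: [-1.5, -1.0, 0.9]
opening: 0.337
grasp_force: 1.2
```

Emit:
play_rows([
  {"dp": [-0.01,0.15,0],"turn": [0,0,0.33],"fingers": 0.66},
  {"dp": [0,0,0],"turn": [0,0,0],"fingers": 0.66},
])

```text
clock: 5.72
eef_pos: [490.0, 50.7, 88.3]
tcp_rot: [3.141, 0.001, 2.394]
contact_force: [0.0, -0.4, 0.0]
opening: 0.339
grasp_force: 0.0
```

Emit:
play_rows([
  {"dp": [-0.02,-0.46,0],"turn": [0,0,-1],"fingers": 0.66},
  {"dp": [-0.02,-0.46,0],"turn": [0,0,-1],"fingers": 0.66},
  {"dp": [-0.02,-0.46,0],"turn": [0,0,-1],"fingers": 0.66},
  {"dp": [-0.02,-0.46,0],"turn": [0,0,-1],"fingers": 0.66},
  {"dp": [-0.02,-0.46,0],"turn": [0,0,-1],"fingers": 0.66},
])

```text
clock: 6.13
eef_pos: [446.2, -30.4, 88.3]
tcp_rot: [3.141, 0.003, 2.925]
contact_force: [3.5, 2.5, -1.1]
opening: 0.341
grasp_force: 2.0
```

Emit:
play_rows([
  {"dp": [-0.02,-0.46,0],"turn": [0,0,-1],"fingers": 0.66},
  {"dp": [-0.02,-0.46,0],"turn": [0,0,-1],"fingers": 0.66},
  {"dp": [-0.02,-0.46,0],"turn": [0,0,-1],"fingers": 0.66},
  {"dp": [-0.02,-0.46,0],"turn": [0,0,-1],"fingers": 0.66},
])

```text
clock: 6.47
eef_pos: [444.4, -103.9, 88.3]
tcp_rot: [-3.141, 0.002, -2.94]
contact_force: [1.9, 4.5, 0.4]
opening: 0.34
grasp_force: 1.9
```

Emit:
play_rows([
  {"dp": [-0.01,-0.23,0],"turn": [0,0,-0.5],"fingers": 0.66},
  {"dp": [-0.01,-0.23,0],"turn": [0,0,-0.5],"fingers": 0.66},
])

```text
clock: 6.63
eef_pos: [448.9, -121.7, 88.1]
tcp_rot: [3.141, 0.001, -2.838]
contact_force: [-0.7, 3.5, 3.1]
opening: 0.338
grasp_force: 1.9
```

Emit:
play_rows([
  {"dp": [-0.02,-0.23,0],"turn": [0,0,-0.5],"fingers": 0.66},
  {"dp": [-0.02,-0.23,0],"turn": [0,0,-0.5],"fingers": 0.66},
])

```text
clock: 6.8
eef_pos: [455.3, -138.0, 87.8]
tcp_rot: [3.14, -0.001, -2.733]
contact_force: [-4.6, 3.4, 2.5]
opening: 0.341
grasp_force: 2.1
```

Emit:
play_rows([
  {"dp": [-0.01,-0.15,0],"turn": [0,0,-0.33],"fingers": 0.66},
  {"dp": [0,0,0],"turn": [0,0,0],"fingers": 0.66},
])

```text
clock: 6.97
eef_pos: [458.9, -143.9, 87.8]
tcp_rot: [-3.142, -0.0, -2.7]
contact_force: [-0.3, 0.1, 1.1]
opening: 0.343
grasp_force: 0.0
```

Emit:
play_rows([
  {"dp": [-0.02,0.46,0],"turn": [0,0,1],"fingers": 0.66},
  {"dp": [-0.02,0.46,0],"turn": [0,0,1],"fingers": 0.66},
  {"dp": [-0.02,0.46,0],"turn": [0,0,1],"fingers": 0.66},
  {"dp": [-0.02,0.46,0],"turn": [0,0,1],"fingers": 0.66},
  {"dp": [-0.02,0.46,0],"turn": [0,0,1],"fingers": 0.66},
])

```text
clock: 7.38
eef_pos: [442.6, -53.1, 88.1]
tcp_rot: [-3.141, 0.002, 3.052]
contact_force: [2.6, -3.0, -0.2]
opening: 0.341
grasp_force: 1.1
```

Emit:
play_rows([
  {"dp": [-0.02,0.46,0],"turn": [0,0,1],"fingers": 0.66},
  {"dp": [-0.02,0.46,0],"turn": [0,0,1],"fingers": 0.66},
  {"dp": [-0.02,0.46,0],"turn": [0,0,1],"fingers": 0.66},
  {"dp": [-0.02,0.46,0],"turn": [0,0,1],"fingers": 0.66},
])

```text
clock: 7.72
eef_pos: [463.0, 17.4, 88.0]
tcp_rot: [3.141, 0.001, 2.633]
contact_force: [0.7, -3.5, 0.7]
opening: 0.338
grasp_force: 1.1
```

Emit:
play_rows([
  {"dp": [-0.01,0.23,0],"turn": [0,0,0.5],"fingers": 0.66},
  {"dp": [-0.01,0.23,0],"turn": [0,0,0.5],"fingers": 0.66},
  {"dp": [-0.01,0.23,0],"turn": [0,0,0.5],"fingers": 0.66},
  {"dp": [0,0,0],"turn": [0,0,0],"fingers": 0.66},
])

```text
clock: 8.05
eef_pos: [479.5, 40.5, 88.0]
tcp_rot: [3.14, 0.001, 2.48]
contact_force: [0.6, -0.5, 0.3]
opening: 0.34
grasp_force: 0.0
```

Emit:
play_rows([
  {"dp": [-0.01,0.23,0],"turn": [0,0,0.5],"fingers": 0.66},
  {"dp": [-0.01,0.15,0],"turn": [0,0,0.33],"fingers": 0.66},
  {"dp": [0,0,0],"turn": [0,0,0],"fingers": 0.66},
])

```text
clock: 8.3
eef_pos: [488.8, 51.0, 87.6]
tcp_rot: [3.141, 0.0, 2.395]
contact_force: [0.8, 0.2, -0.4]
opening: 0.343
grasp_force: 0.0
```

Emit:
play_rows([
  {"dp": [-0.02,-0.46,0],"turn": [0,0,-1],"fingers": 0.66},
  {"dp": [-0.02,-0.46,0],"turn": [0,0,-1],"fingers": 0.66},
  {"dp": [-0.02,-0.46,0],"turn": [0,0,-1],"fingers": 0.66},
  {"dp": [-0.02,-0.46,0],"turn": [0,0,-1],"fingers": 0.66},
])

```text
clock: 8.63
eef_pos: [450.4, -12.2, 87.8]
tcp_rot: [3.141, 0.002, 2.821]
contact_force: [5.3, 4.4, -2.6]
opening: 0.342
grasp_force: 2.8
```

Emit:
play_rows([
  {"dp": [-0.01,-0.23,0],"turn": [0,0,-0.5],"fingers": 0.66},
  {"dp": [-0.01,-0.23,0],"turn": [0,0,-0.5],"fingers": 0.66},
])

```text
clock: 8.8
eef_pos: [445.2, -30.1, 87.7]
tcp_rot: [3.141, 0.001, 2.922]
contact_force: [0.1, 4.5, 2.2]
opening: 0.34
grasp_force: 2.0
```

Emit:
play_rows([
  {"dp": [-0.01,-0.23,0],"turn": [0,0,-0.5],"fingers": 0.66},
  {"dp": [-0.01,-0.23,0],"turn": [0,0,-0.5],"fingers": 0.66},
])

```text
clock: 8.97
eef_pos: [442.3, -48.0, 87.7]
tcp_rot: [3.141, 0.0, 3.027]
contact_force: [-0.8, 5.2, 3.5]
opening: 0.339
grasp_force: 2.2
```

Emit:
play_rows([
  {"dp": [-0.01,-0.23,0],"turn": [0,0,-0.5],"fingers": 0.66},
  {"dp": [-0.01,-0.23,0],"turn": [0,0,-0.5],"fingers": 0.66},
])

```text
clock: 9.13
eef_pos: [441.1, -66.3, 87.6]
tcp_rot: [3.141, -0.0, 3.132]
contact_force: [-1.7, 4.0, 3.4]
opening: 0.34
grasp_force: 2.2
```

Emit:
play_rows([
  {"dp": [-0.01,-0.23,0],"turn": [0,0,-0.5],"fingers": 0.66},
  {"dp": [0,0,0],"turn": [0,0,0],"fingers": 0.66},
])

```text
clock: 9.3
eef_pos: [441.9, -76.4, 87.5]
tcp_rot: [-3.141, 0.0, -3.1]
contact_force: [-0.2, 0.6, -0.1]
opening: 0.338
grasp_force: 0.0
```

Emit:
play_rows([
  {"dp": [-0.01,-0.23,0],"turn": [0,0,-0.5],"fingers": 0.66},
  {"dp": [-0.01,-0.23,0],"turn": [0,0,-0.5],"fingers": 0.66},
])

```text
clock: 9.47
eef_pos: [443.5, -93.2, 87.5]
tcp_rot: [3.141, -0.0, -2.997]
contact_force: [-1.5, 4.1, 3.4]
opening: 0.339
grasp_force: 2.3
```

Emit:
play_rows([
  {"dp": [-0.01,-0.23,0],"turn": [0,0,-0.5],"fingers": 0.66},
  {"dp": [-0.01,-0.23,0],"turn": [0,0,-0.5],"fingers": 0.66},
])

```text
clock: 9.63
eef_pos: [446.8, -110.4, 87.4]
tcp_rot: [3.139, -0.001, -2.893]
contact_force: [-3.0, 14.4, 7.8]
opening: 0.339
grasp_force: 7.5
```

Emit:
play_rows([
  {"dp": [-0.01,-0.23,0],"turn": [0,0,-0.5],"fingers": 0.66},
  {"dp": [-0.01,-0.23,0],"turn": [0,0,-0.5],"fingers": 0.66},
])

```text
clock: 9.8
eef_pos: [451.5, -126.5, 87.2]
tcp_rot: [3.136, -0.002, -2.789]
contact_force: [-5.1, 24.4, 13.9]
opening: 0.336
grasp_force: 12.3
```

Force climbed to 28 N well before the swing limit, so the jaw looks tight. I'll back off, open, lift and look.

Emit:
play_rows([
  {"dp": [-0.01,0.3,0],"turn": [0,0,0.5],"fingers": 0.66},
  {"dp": [-0.01,0.3,0],"turn": [0,0,0.5],"fingers": 0.5},
  {"dp": [0,0,0],"turn": [0,0,0],"fingers": 0.4},
  {"dp": [0,0,0],"turn": [0,0,0],"fingers": 0.4},
])

```text
clock: 10.13
eef_pos: [446.3, -105.4, 87.3]
tcp_rot: [3.141, -0.001, -2.893]
contact_force: [-1.3, 4.9, -0.8]
opening: 0.596
grasp_force: 2.5
```

Emit:
play_rows([
  {"dp": [0,0,-0.9],"turn": [0,0,0],"fingers": 0.4},
  {"dp": [0,0,-0.9],"turn": [0,0,0],"fingers": 0.4},
  {"dp": [0,0,-0.9],"turn": [0,0,0],"fingers": 0.4},
  {"dp": [0,0,-0.9],"turn": [0,0,0],"fingers": 0.4},
  {"dp": [0,0,0],"turn": [0,0,0],"fingers": 0.4},
])

```text
clock: 10.55
eef_pos: [450.8, -107.5, 238.1]
tcp_rot: [-3.136, 0.01, -2.893]
contact_force: [2.1, -1.1, 0.6]
opening: 0.598
grasp_force: 0.0
```

```bash
python3 - <<'E'
from h import *
a=snap('scene','s4');w=snap('wrist','w4')
A=cv2.resize(a['pixels'][180:340,250:450],None,fx=2,fy=2,interpolation=2)
C=cv2.resize(load('s0')['pixels'][180:340,250:450],None,fx=2,fy=2,interpolation=2)
B=w['pixels'][60:340,170:570]
cv2.imwrite('pics/c4.png',np.vstack([np.hstack([C,A]),np.pad(B,((0,0),(0,400),(0,0)))])[:,:,::-1])
print(r.sense()['contact_force'],r.sense()['eef_pos'])
E
```

```text
[-0.69584401  0.20091491 -0.74046929] [ 448.202279   -106.75734532  233.08421626]
```

View pics/c4.png

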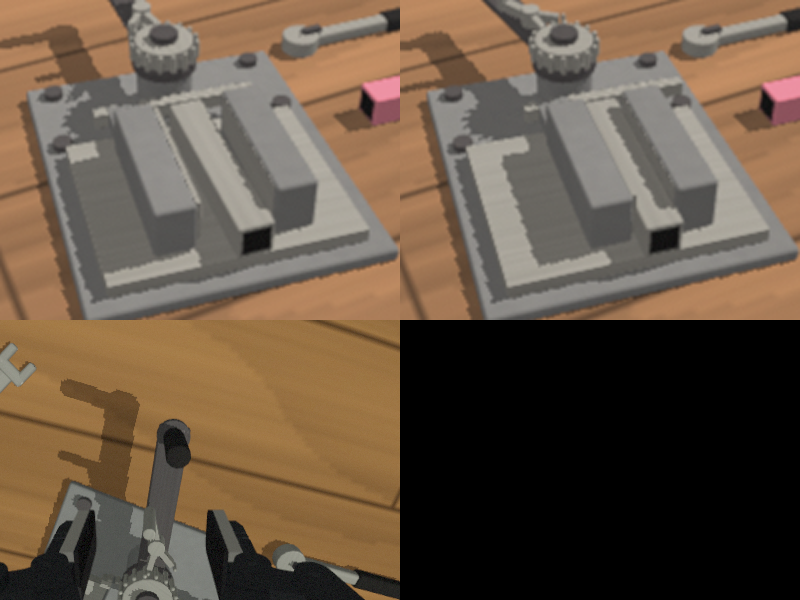

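```bash
python3 - <<'E'
from h import *
a=load('s0')
P=lambda x,y,z:onz(a,(250+x/2,180+y/2),z)
print(P(195,205,72),P(232,198,72),P(152,212,72),P(188,208,72))
print('fixed jaw left top', P(276,193,72), 'tube top corners before', P(240,232,55),P(271,222,55),'after',P(649,230,55)-P(400,0,0)*0)
w=load('w4')
k,p,pv=[onz(w,uv,z)[:2] for uv,z in(((347,514-320+60+0),131),((319,535-320+60),118),((326,550-320+60),90))]
s=np.array([618,-68.5]);k0=onz(w,(348,455-320+60),131)[:2];u=(k0-s)/np.linalg.norm(k0-s);n=np.array([-u[1],u[0]])
print('knob',k0,np.linalg.norm(k0-s),'lat',n@(p-s),n@(pv-s),(p-s)@u)
E
```

```text
[ 811.79299263 -132.04668708   72.        ] [ 816.75955342 -104.16823472   72.        ] [ 805.05335676 -163.41128809   72.        ] [ 812.40917536 -138.02835112   72.        ]
fixed jaw left top [825.8248743  -72.25204647  72.        ] tube top corners before [ 834.95613234 -106.77579113   55.        ] [835.70873118 -81.19981923  55.        ] after [955.99462438 160.08204874  55.        ]
knob [442.61664067 -87.02539909] 176.35904609829717 lat 11.130210422686222 -0.2518463601122635 96.37393159113905
```

Moving-jaw corner travel measures about 27 mm and the jaw gap about 31 mm against the 30 mm tube. The handle stalled mid-range at 28 N, and the pin is 11 mm to the counter-clockwise side. The tube lies between the jaws and the gripper is clear, so I'm handing in.

```bash
python3 -c "
from rig import r
print(r.sign_off())"
```

```text
the job is handed in; nothing more can be done
None
```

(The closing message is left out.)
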